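# Load the table tray in reverse order

## Robot

A 6-joint arm with a two-finger parallel gripper is mounted at the origin on a cart in front of the work surface, level with it; the furniture and walls round the work are solid. World frame = base frame: x ahead of the robot, y to its left, z up, the work surface at z = 0. Lengths are in mm, angles in rad, forces in N, time in s.
With the tool pointing down it reaches from about 400 to 925 mm from the base axis. Payload 12.5 kg.
Tool frame: the origin (TCP) lies at the very end of the fingers, on their centre line; the grasp point (between the pads) lies 19 mm behind it; z points along the fingers, y is the line along which they close (so a half turn about z gives the same grasp; the last joint's range is limited). The gripper opens to 95 mm and grips with 3 to 60 N. Pads are 20 mm wide; open, the fingers measure 119 mm over their backs; the gripper's body (75 mm by 180 mm) begins 59 mm behind the grasp point.
Start: joints at [-1.419, 0.491, 1.559, -0, 1.092, -0.106], TCP at [159.369, -604.358, 214.661] pointing down, gripper open.
Joint ranges: [-3.1, 3.1], [-0.84, 2.19], [0.05, 2.79], [-1.13, 4.28], [0.06, 2.93], [-2.69, 2.69]. Speed limits (rad/s): [2.22, 2.22, 2.79, 3.14, 3.14, 3.14].

## Interface

Orientations are given as [roll, pitch, yaw] about the fixed x, y, z axes, in that order (R = Rz(yaw) Ry(pitch) Rx(roll)).
In Python, from cell import * gives the robot as it stands.
- The arm moves only by the tool step_arm, never from a script. Its argument "plan" is a list of rows, each an object of numbers: "x", "y", "z": the shift along the tool's x, y, z in units of 25 mm (1.0 is 25 mm); "rx", "ry", "rz": the turn, a rotation vector about the tool's x, y, z in units of 0.1 rad (1.0 is 0.1 rad). In form: [{"x": .., "y": .., "z": .., "rx": .., "ry": .., "rz": ..}, ...]. A call has exactly 10 rows; each row shifts and turns the commanded pose from where the row before left it, along the tool's axes as they then stand; what a row does not reach is not made up. A row lasts 1/12 s, in which the tool goes at most 41.7 mm and 7.16 degrees, less where a joint would pass 70% of its speed; a pose out of reach is approached as far as the arm can. A call with a number of a shift or a turn outside -1 to 1 is refused whole. A call with a gripper value outside its range is refused whole. "jaw" is the closure, from -1 (fully open) to 1 (shut), so that 0 is half open, set as the call begins (left out, the last holds). The fingers move at their own pace and stop on an object; the grip force is fixed at half the most. Time passes only in rows, so rows that do not move let the fingers close, or fill a call up. It gives the time, the measured TCP pose, the force, the opening and the grip force at its end, in the units of the state.
- state(): the state, without advancing time (a new reading comes with each control period).
- read_camera(name): name is "side" or "top"; returns a dict with "image" (420x560x3 uint8, red, green, blue), "depth" (420x560 float32, mm along the optical axis (not along the pixel's ray), 0 where there is no reading), "vfov" (degrees; the focal length in pixels is half the picture's height over the tangent of half this angle, whatever the lens; pixels are square), "cx", "cy" (the principal point, pixels), "R" (3x3) and "t" (3): a world point X has camera coordinates R X + t. Camera axes: x right, y down, z forward; pixel columns grow to the right and rows downward; lengths in mm; the calibration is good to about 2 mm. A picture is of the moment at which its call begins.
- job_done(): hands the job in; it is judged then, once.
The state is a dict: "t": time; "joints": joint angles; "qvel": joint speeds; "tau": joint torques, N m; "eef_pos": TCP position; "tcp_rot": TCP orientation; "ft_force": force on the tool from outside, world axes, zero at the start; "moment": the same for the moment, N m; "opening": opening from 0.0 (shut) to 1.0 (fully open); "grip_force": force on a finger pad.
Only numpy, scipy, OpenCV 4.12 (cv2) and the standard library are available. Lean on these libraries where they do the work, as an engineer would, in place of code of your own. Each camera call takes 0.05 s, during which the arm holds its last target. There are 200 camera calls.

## Task

Move the four condiments (tall tan mill, dark mill, red-capped spice jar, lidded canister) from the wooden tray into the steel tray in the reverse order, because the steel tray will be turned round for the guests opposite: the one that stands leftmost in the wooden tray goes into the rightmost compartment of the steel tray, and so on, one upright in the middle of each compartment. Set each down rather than dropping it, tip nothing over, and leave the small drinking glass behind the trays where it is.

Things in the scene. Friction and masses are not known exactly. Their poses are not given: they have to be found in the camera images.
- tall_mill: Tall tan wooden pepper mill, 170 mm high, 58 mm across at the foot; head from 123 to 159 mm above its underside, 49 mm across, with a 12 mm wide metal nut on top up to 170 mm; 0.20 kg give or take 20 percent. The head does not turn against the body. Origin: centre of its underside; z up. Round about z, so its yaw means nothing. Loose.
- dark_mill: Dark brown wooden mill, 140 mm high, 58 mm across at the foot; head from 102 to 129 mm above its underside, 50 mm across, with a 12 mm wide metal nut on top up to 140 mm; 0.18 kg give or take 20 percent. The head does not turn. Origin: centre of its underside; z up. Round about z, so its yaw means nothing. Loose.
- spice_jar: Glass spice jar with a red cap, 106 mm high; body 42 mm across, cap 45 mm across from 85 to 106 mm above its underside; 0.12 kg give or take 20 percent. The cap is fixed. Origin: centre of its underside; z up. Round about z, so its yaw means nothing. Loose.
- canister: White ceramic canister with a wooden lid, 110 mm high in all; body 68 mm and lid 69 mm across, lid top 93 mm above its underside; in the middle of the lid a round knob 20 mm across, from 93 to 110 mm. The lid is fixed, so the whole can be lifted by the knob; 0.32 kg give or take 20 percent. Origin: centre of its underside; z up. Round about z, so its yaw means nothing. Loose.
- new_rack: Dark steel tray, fixed, 368 mm long (y), 98 mm wide (x), empty, left or right of the wooden tray. Four compartments in a row, centres at y = +135, +45, -45, -135 mm, x = 0, each 86 mm (y) by 90 mm (x); floor 6 mm, dividers 14 mm, rim 16 mm above its underside; a 15 mm grip bow at each short end. Origin: centre of its underside; y along the row, to the robot's left within 9 degrees; x away from the robot.
- pad_tall_mill: Fixed round cork pad, 80 mm across, 4 mm thick, in the wooden tray; the tall tan mill stands on it at the start (within 4 mm of centre). Pads never move, so they record the starting order. Origin: centre of its underside, at z = 8 mm (upper face z = 12 mm). y axis along the row, to the robot's left within 9 degrees. Wooden tray: fixed, 372 x 102 mm, rim 14 mm high, pads 90 mm apart.
- pad_dark_mill: Fixed round cork pad, 80 mm across, 4 mm thick, in the wooden tray; the dark mill stands on it at the start (within 4 mm of centre). Pads never move, so they record the starting order. Origin: centre of its underside, at z = 8 mm (upper face z = 12 mm). y axis along the row, to the robot's left within 9 degrees.
- pad_spice_jar: Fixed round cork pad, 80 mm across, 4 mm thick, in the wooden tray; the spice jar stands on it at the start (within 4 mm of centre). Pads never move, so they record the starting order. Origin: centre of its underside, at z = 8 mm (upper face z = 12 mm). y axis along the row, to the robot's left within 9 degrees.
- pad_canister: Fixed round cork pad, 80 mm across, 4 mm thick, in the wooden tray; the canister stands on it at the start (within 4 mm of centre). Pads never move, so they record the starting order. Origin: centre of its underside, at z = 8 mm (upper face z = 12 mm). y axis along the row, to the robot's left within 9 degrees.
- glass: Small clear drinking glass, 48 mm across, 61 mm high, standing on the worktop just behind the trays; not part of the job. Origin: centre of its underside. (Behind it wall cabinets hang over the back of the worktop, from 0.45 m up, from about 0.60 m in front of the robot on: keep the wrist clear of them when swinging across.)

How it is judged:
By the outcome, as a careful person would: the job done as asked, in the order asked, and still so for the second after the job is handed in, with the robot touching nothing.
It also fails if it takes over 120 s, if anything falls off the work surface, if the arm or the gripper's body presses on something with over 40 N, if the wrist force passes 120 N, or if a joint passes its speed limit or range.

## Working session

There is one attempt and no reset: what is moved stays moved. The work goes in short steps, Python scripts to look and compute and a tool call to move; the robot and the scene stay as the last step left them, time stands still between calls to the robot, and variables do not carry over. Pictures are saved under pics/ and viewed, at most 14 in all, crops included, and the job is handed in when it is done.

Besides the shell and the picture viewer there is one more tool, called in YAML: its name, and indented under it one key for each argument. step_arm: Moves the arm, as the interface text tells. Shifts and turns lie within -1 to 1; 1 stands for 25 mm of shift or 0.1 rad of turn. Its arguments: {"type":"object","properties":{"plan":{"type":"array","items":{"type":"object","properties":{"x":{"type":"number"},"y":{"type":"number"},"z":{"type":"number"},"rx":{"type":"number"},"ry":{"type":"number"},"rz":{"type":"number"}}}},"jaw":{"type":"number"}},"required":["plan"]}

```bash
mkdir -p pics; ls
python3 - <<'E'
from cell import *
import cv2, numpy as np
for n in ("top","side"):
    c=read_camera(n); np.savez(f"{n}0.npz",**c)
    cv2.imwrite(f"pics/{n}0.png",c["image"][:,:,::-1]); print(n,c["vfov"],c["cx"],c["cy"],np.round(c["R"],3).tolist(),np.round(c["t"]))
print(state())
E
```

```text
pics
top 55.310604248486726 285.09330289436645 208.19871356708828 [[-0.025, -0.999, -0.02], [-0.992, 0.028, -0.124], [0.125, 0.017, -0.992]] [  19.  560. 1062.]
side 48.81243057230613 278.97977613832177 210.72309095589657 [[-0.209, -0.978, -0.008], [-0.839, 0.183, -0.512], [0.502, -0.1, -0.859]] [ 129.  484. 1003.]
{'t': 0.1, 'joints': array([-1.41859582e+00,  4.91473268e-01,  1.55935714e+00,  1.90165704e-05,
        1.09171891e+00, -1.05628048e-01]), 'qvel': array([-0.00013587, -0.00016543, -0.00024214,  0.00145406,  0.00180645,
       -0.00076821]), 'tau': array([ 3.04517205e-03, -6.13621116e+01, -2.58605433e+01,  6.94618584e-02,
        4.70366946e-02, -5.90787886e-05]), 'eef_pos': array([ 159.34176325, -604.13566542,  214.14715381]), 'tcp_rot': array([-3.14064310e+00, -1.17635795e-04,  2.57819720e-01]), 'ft_force': array([-0.01009012,  0.55470872,  0.83173297]), 'moment': array([-0.0167831 ,  0.00740872, -0.01644959]), 'grip_force': 0.0, 'opening': 0.996282409288357}
```

View pics/top0.png

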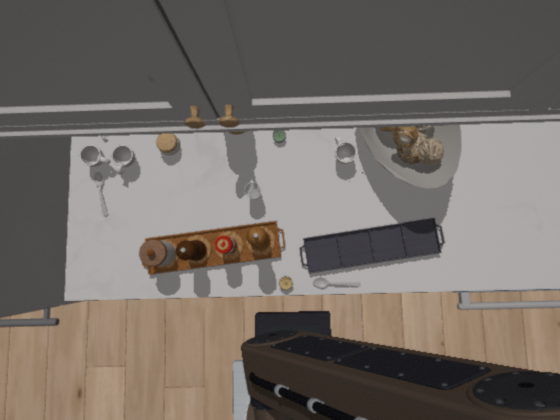

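View pics/side0.png

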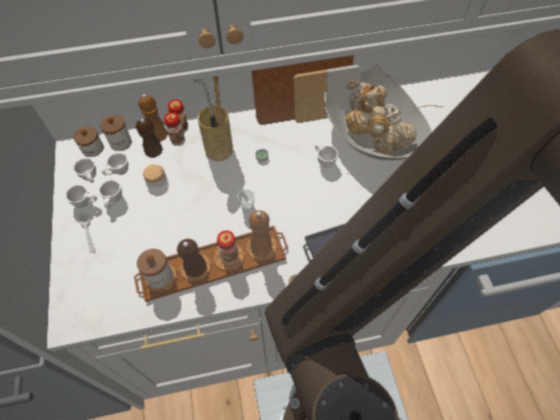

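The top view shows, left to right in the wooden tray: canister (154,253), dark mill (190,250), jar (225,245), tall mill (260,240). The steel tray is on the right at (303..440, 220..272), and the glass is at (253,190). The side view confirms the order, with the arm hiding most of the steel tray.

```bash
cat > h.py <<'E'
import numpy as np, cv2
def cloud(c):
    h,w=c["depth"].shape; f=h/2/np.tan(np.radians(float(c["vfov"]))/2)
    v,u=np.mgrid[:h,:w]; d=c["depth"]
    P=np.stack([(u-c["cx"])*d/f,(v-c["cy"])*d/f,d],-1)
    return (P-c["t"])@c["R"]
def circ(p):
    p=p.astype(np.float32); return cv2.minEnclosingCircle(p)
E
python3 - <<'E'
from h import *
for n in ("top","side"):
    c=dict(np.load(n+"0.npz")); X=cloud(c); ok=c["depth"]>0
    print(n,"table z",np.median(X[190:215,290:400,2]) if n=="top" else np.median(X[170:200,80:120,2]))
    px={"top":{"can":(154,253),"dark":(188,250),"jar":(225,245),"tall":(260,240),"glass":(253,190)},
        "side":{"can":(152,265),"dark":(190,255),"jar":(228,242),"tall":(260,225),"glass":(247,200)}}[n]
    for k,(u,v) in px.items():
        r=28; W=X[v-r:v+r,u-r:u+r].reshape(-1,3)
        zb={"can":(80,99),"dark":(115,155),"jar":(108,125),"tall":(140,185),"glass":(25,75)}[k]
        m=(W[:,2]>zb[0])&(W[:,2]<zb[1]); Q=W[m]
        # keep cluster near pixel
        q0=np.median(Q,0) if len(Q) else None
        if q0 is None: print(k,None);continue
        near=Q[np.hypot(*(Q-q0)[:,:2].T)<45]
        print(k,len(near),"med",near.mean(0).round(1),"zmax",np.percentile(W[:,2],99.5).round(1),near[:,2].max().round(1),"circ",[np.round(a,1).tolist() for a in circ(near[:,:2])],"x",near[:,0].min().round(),near[:,0].max().round(),"y",near[:,1].min().round(),near[:,1].max().round())
    if n=="top":
        im=c["image"].astype(int).sum(-1)
        m=np.zeros(im.shape,np.uint8); m[215:278,298:448]=(im<230)[215:278,298:448]
        m&=((X[...,2]<40)&(X[...,2]>-10)).astype(np.uint8)
        Q=X[m>0]; print(len(Q), "rack",cv2.minAreaRect(Q[:,:2].astype(np.float32)),np.percentile(Q[:,2],[5,50,95]))
        m2=np.zeros_like(m); m2[215:280,140:290]=1
        z=X[...,2]
        crop=cv2.resize(c["image"][205:285,290:450,::-1],None,fx=5,fy=5,interpolation=cv2.INTER_CUBIC); cv2.imwrite("pics/rack.png",crop)
E
```

```text
top table z -0.6642998021720239
can 57 med [441.1 318.6  90.9] zmax 141.0 99.0 circ [[444.4, 333.4], 32.4] x 413.0 476.0 y 310.0 346.0
dark 317 med [449.9 249.9 135.6] zmax 150.5 154.8 circ [[450.5, 252.1], 25.0] x 426.0 475.0 y 228.0 276.0
jar 243 med [462.8 159.5 117.6] zmax 169.9 122.3 circ [[462.5, 159.7], 21.9] x 441.0 484.0 y 139.0 181.0
tall 326 med [477.6  71.6 164.1] zmax 181.4 184.0 circ [[478.0, 73.0], 24.8] x 455.0 501.0 y 49.0 96.0
glass 139 med [612.2  92.2  48.1] zmax 409.8 66.3 circ [[607.6, 89.1], 23.9] x 584.0 631.0 y 67.0 110.0
4648 rack ((454.89398193359375, -232.1182098388672), (97.69073486328125, 394.45855712890625), 7.46094274520874) [ 2.10504901  5.72171646 14.26760696]
side table z 21.999611520997504
can 90 med [421.6 340.4  89.1] zmax 139.8 98.7 circ [[439.2, 346.7], 32.8] x 412.0 452.0 y 316.0 377.0
dark 345 med [445.7 257.3 135.9] zmax 153.5 154.1 circ [[450.6, 259.1], 25.5] x 426.0 474.0 y 234.0 283.0
jar 268 med [460.9 166.1 118.5] zmax 171.5 123.7 circ [[463.0, 167.3], 23.3] x 440.0 486.0 y 144.0 188.0
tall 336 med [469.3  80.6 163.6] zmax 485.8 185.0 circ [[476.2, 79.6], 24.9] x 451.0 499.0 y 56.0 104.0
glass 251 med [610.9  94.5  47. ] zmax 1110.5 65.5 circ [[608.7, 93.9], 25.0] x 584.0 633.0 y 71.0 118.0
```

View pics/rack.png

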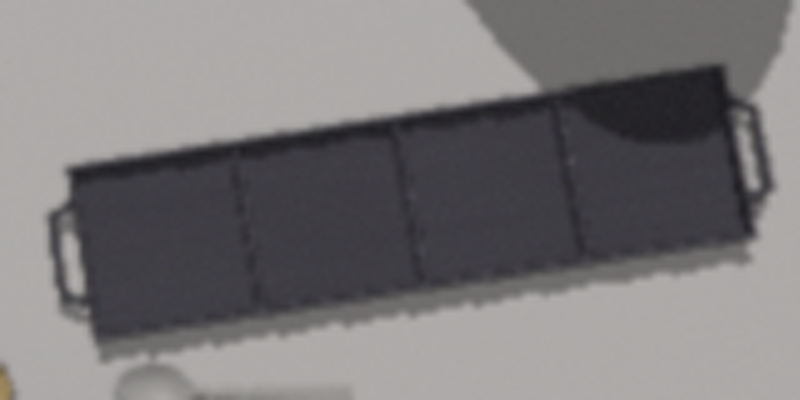

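The rack view shows a clean outline: corners at crop (70,170), (722,66), (750,237), (98,338), with dividers between and yaw about 7.5°. The two cameras disagree by ~7 mm in y, so I'll check them against the gripper from near.

step_arm:
  jaw: -1
  plan:
    - {"x":1,"rz":-1}
    - {"x":1,"rz":-1}
    - {"x":1,"rz":-1}
    - {"x":1,"rz":-1}
    - {"x":1,"rz":-1}
    - {"x":1,"rz":-1}
    - {"x":1,"rz":-1}
    - {"x":1,"rz":-1}
    - {"x":1,"rz":-1}
    - {"x":1,"rz":-1}

```text
schema error: expected keys x, y, z, rx, ry, rz
```

step_arm:
  plan:
    - {"x":1,"y":0.6,"rz":-1}
    - {"x":1,"y":0.6,"rz":-1}
    - {"x":1,"y":0.6,"rz":-1}
    - {"x":1,"y":0.6,"rz":-1}
    - {"x":1,"y":0.6,"rz":-0.44}
    - {"x":1,"y":0.6}
    - {"x":1,"y":0.6}
    - {"x":1,"y":0.6}
    - {"x":1,"y":0.5}
    - {"x":1}

```text
schema error: expected keys x, y, z, rx, ry, rz
```

All six keys are required.

step_arm:
  jaw: -1
  plan:
    - {"x":1,"y":0,"z":0,"rx":0,"ry":0,"rz":-1}
    - {"x":1,"y":0,"z":0,"rx":0,"ry":0,"rz":-1}
    - {"x":1,"y":0,"z":0,"rx":0,"ry":0,"rz":-1}
    - {"x":1,"y":0,"z":0,"rx":0,"ry":0,"rz":-1}
    - {"x":1,"y":0,"z":0,"rx":0,"ry":0,"rz":-1}
    - {"x":1,"y":0,"z":0,"rx":0,"ry":0,"rz":-1}
    - {"x":1,"y":0,"z":0,"rx":0,"ry":0,"rz":-1}
    - {"x":1,"y":0,"z":0,"rx":0,"ry":0,"rz":-1}
    - {"x":1,"y":0,"z":0,"rx":0,"ry":0,"rz":-1}
    - {"x":1,"y":0,"z":0,"rx":0,"ry":0,"rz":-1}

```text
t: 0.93
eef_pos: [342.3, -447.3, 214.3]
tcp_rot: [-3.141, -0.0, 1.263]
ft_force: [-0.9, 0.8, -0.3]
opening: 0.999
grip_force: 0.0
```

step_arm:
  jaw: -1
  plan:
    - {"x":1,"y":0.6,"z":0,"rx":0,"ry":0,"rz":-1}
    - {"x":1,"y":0.6,"z":0,"rx":0,"ry":0,"rz":-1}
    - {"x":1,"y":0.6,"z":0,"rx":0,"ry":0,"rz":-1}
    - {"x":1,"y":0.6,"z":0,"rx":0,"ry":0,"rz":-1}
    - {"x":1,"y":0.6,"z":0,"rx":0,"ry":0,"rz":-0.44}
    - {"x":1,"y":0.6,"z":0,"rx":0,"ry":0,"rz":0}
    - {"x":1,"y":0.6,"z":0,"rx":0,"ry":0,"rz":0}
    - {"x":1,"y":0.6,"z":0,"rx":0,"ry":0,"rz":0}
    - {"x":1,"y":0.5,"z":0,"rx":0,"ry":0,"rz":0}
    - {"x":1,"y":0,"z":0,"rx":0,"ry":0,"rz":0}

```text
t: 1.77
eef_pos: [471.3, -201.0, 214.3]
tcp_rot: [3.141, 0.0, 1.702]
ft_force: [0.1, 0.5, 0.6]
opening: 1.002
grip_force: 0.0
```

Run:
```python
from cell import *
from h import *
s=state(); print(s["eef_pos"].round(1))
for n in ("top","side"):
    c=read_camera(n); np.savez(f"{n}1.npz",**c)
    print(n,"cam",(-np.array(c["R"]).T@c["t"]).round())
    X=cloud(c)
    f=210/np.tan(np.radians(c["vfov"])/2)
    p=np.array(c["R"])@s["eef_pos"]+c["t"]; print("tcp px",f*p[0]/p[2]+c["cx"],f*p[1]/p[2]+c["cy"])
    q0=np.array([440,342])
    for k,(a,b) in {"lid":(99,111),"knob":(114,128)}.items():
        m=(X[...,2]>a)&(X[...,2]<b)&(np.hypot(X[...,0]-q0[0],X[...,1]-q0[1])<(46 if k=="lid" else 30))
        Q=X[m]; print(k,len(Q),Q.mean(0).round(1),[np.round(t,1) for t in circ(Q[:,:2])])
    # rack from depth+dark
    im=c["image"].astype(int).sum(-1)
    m=(im<240)&(X[...,2]<30)&(X[...,2]>-15)&(X[...,0]>380)&(X[...,0]<530)&(X[...,1]<-10)&(X[...,1]>-460)
    Q=X[m]; r=cv2.minAreaRect(Q[:,:2].astype(np.float32)); print("rack",len(Q),np.round(r[0],1),np.round(r[1],1),r[2])
    # tray
    for nm,q,zb in (("dark",(450,255),(146,160)),("tall",(478,76),(176,190)),("tallhead",(478,76),(158,176)),("jar",(462,163),(112,126))):
        m=(X[...,2]>zb[0])&(X[...,2]<zb[1])&(np.hypot(X[...,0]-q[0],X[...,1]-q[1])<38); Q=X[m]
        if len(Q): print(nm,len(Q),Q.mean(0).round(1),[np.round(t,1) for t in circ(Q[:,:2])])
    hsv=cv2.cvtColor(c["image"],cv2.COLOR_RGB2HSV)
    cv2.imwrite(f"pics/{n}1.png",c["image"][:,:,::-1])
c=np.load("side1.npz")
cv2.imwrite("pics/s1c.png",cv2.resize(c["image"][180:320,120:480,::-1],None,fx=2.2,fy=2.2))
```

```text
[ 471.3 -201.   214.3]
top cam [ 423.  -15. 1123.]
tcp px 375.11946903598323 234.72976243533424
lid 523 [446.  342.7 103.2] [array([446.1, 344.2]), np.float64(35.2)]
knob 48 [446.5 343.6 117.8] [array([446.9, 344.3]), np.float64(9.8)]
rack 1653 [ 439.6 -124.5] [ 94.7 173.6] 7.08253288269043
dark 19 [450.4 252.7 150. ] [array([450.4, 252.6]), np.float64(5.6)]
tall 22 [477.7  73.1 180.2] [array([477.7,  73.3]), np.float64(6.2)]
tallhead 236 [477.2  72.8 165.3] [array([478. ,  72.9]), np.float64(22.5)]
jar 238 [462.7 159.9 117.4] [array([462.5, 159.8]), np.float64(21.9)]
side cam [ -71.  139. 1111.]
tcp px 376.11899101940617 185.68052240623666
lid 572 [444.4 348.6 105. ] [array([446.7, 348.9]), np.float64(36.2)]
knob 52 [446.7 349.2 119.2] [array([447.2, 349.4]), np.float64(9.8)]
rack 631 [ 452.6 -219. ] [ 98.1 379.1] 7.650019645690918
dark 21 [449.4 258.3 151.1] [array([450.3, 258.8]), np.float64(5.5)]
```

View pics/side1.png

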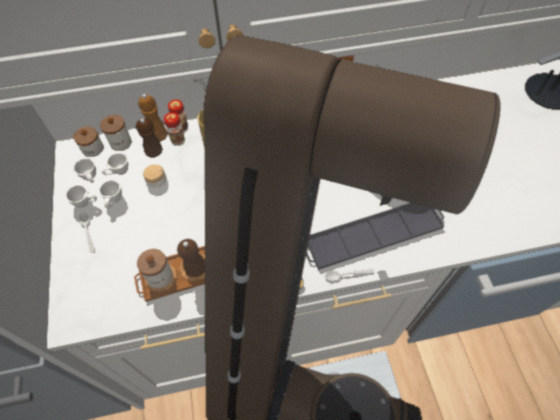

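The side view shows the arm hiding the jar and tall mill; canister (155,265), dark mill (190,255) and the rack (308..443, 205..265) are visible. The canister is the one spot where the top camera can see the fingers, so I start there and check the camera bias with them.

step_arm:
  jaw: -1
  plan:
    - {"x":1,"y":0.1,"z":0,"rx":0,"ry":0,"rz":0}
    - {"x":1,"y":0.1,"z":0,"rx":0,"ry":0,"rz":0}
    - {"x":1,"y":0.1,"z":0,"rx":0,"ry":0,"rz":0}
    - {"x":1,"y":0.1,"z":0,"rx":0,"ry":0,"rz":0}
    - {"x":1,"y":0.1,"z":0,"rx":0,"ry":0,"rz":0}
    - {"x":1,"y":0.1,"z":0,"rx":0,"ry":0,"rz":0}
    - {"x":1,"y":0.1,"z":0,"rx":0,"ry":0,"rz":0}
    - {"x":1,"y":0.1,"z":0,"rx":0,"ry":0,"rz":0}
    - {"x":1,"y":0.1,"z":0,"rx":0,"ry":0,"rz":0}
    - {"x":1,"y":0.1,"z":0,"rx":0,"ry":0,"rz":0}

```text
t: 2.7
eef_pos: [462.2, 49.3, 214.6]
tcp_rot: [-3.142, 0.0, 1.701]
ft_force: [0.2, 0.3, -0.5]
opening: 0.999
grip_force: 0.0
```

step_arm:
  jaw: -1
  plan:
    - {"x":1,"y":0.1,"z":0,"rx":0,"ry":0,"rz":0}
    - {"x":1,"y":0.1,"z":0,"rx":0,"ry":0,"rz":0}
    - {"x":1,"y":0.1,"z":0,"rx":0,"ry":0,"rz":0}
    - {"x":1,"y":0.1,"z":0,"rx":0,"ry":0,"rz":0}
    - {"x":1,"y":0.1,"z":0,"rx":0,"ry":0,"rz":0}
    - {"x":1,"y":0.1,"z":0,"rx":0,"ry":0,"rz":0}
    - {"x":1,"y":0.1,"z":0,"rx":0,"ry":0,"rz":0}
    - {"x":1,"y":0.1,"z":0,"rx":0,"ry":0,"rz":0}
    - {"x":1,"y":0.1,"z":0,"rx":0,"ry":0,"rz":0}
    - {"x":1,"y":0,"z":0,"rx":0,"ry":0,"rz":0}

```text
t: 3.53
eef_pos: [452.4, 300.3, 214.4]
tcp_rot: [3.142, 0.0, 1.701]
ft_force: [0.3, -0.3, 0.3]
opening: 0.999
grip_force: 0.0
```

step_arm:
  jaw: -1
  plan:
    - {"x":1,"y":0,"z":0,"rx":0,"ry":0,"rz":0}
    - {"x":0.8,"y":0,"z":0.4,"rx":0,"ry":0,"rz":0}
    - {"x":0,"y":0,"z":0.7,"rx":0,"ry":0,"rz":0}
    - {"x":0,"y":0,"z":0.7,"rx":0,"ry":0,"rz":0}
    - {"x":0,"y":0,"z":0.7,"rx":0,"ry":0,"rz":0}
    - {"x":0,"y":0,"z":0.2,"rx":0,"ry":0,"rz":0}
    - {"x":0,"y":0,"z":0,"rx":0,"ry":0,"rz":0}
    - {"x":0,"y":0,"z":0,"rx":0,"ry":0,"rz":0}
    - {"x":0,"y":0,"z":0,"rx":0,"ry":0,"rz":0}
    - {"x":0,"y":0,"z":0,"rx":0,"ry":0,"rz":0}

```text
t: 4.37
eef_pos: [446.4, 344.2, 148.1]
tcp_rot: [3.14, -0.001, 1.702]
ft_force: [-0.4, -0.3, 0.2]
opening: 0.999
grip_force: 0.0
```

Run:
```python
from cell import *
from h import *
s=state(); print(s["eef_pos"].round(1),s["tcp_rot"].round(3))
ims=[]
for n in ("top","side"):
    c=read_camera(n); np.savez(f"{n}2.npz",**c)
    X=cloud(c); f=210/np.tan(np.radians(c["vfov"])/2)
    p=np.array(c["R"])@s["eef_pos"]+c["t"]; u,v=f*p[0]/p[2]+c["cx"],f*p[1]/p[2]+c["cy"]; print("tcp px",u,v)
    u,v=int(u),int(v); ims.append(cv2.resize(c["image"][v-60:v+60,u-65:u+65,::-1],None,fx=3,fy=3))
    im=c["image"].astype(int).sum(-1)
    m=(im<240)&(X[...,2]<30)&(X[...,2]>-15)&(X[...,0]>380)&(X[...,0]<530)&(X[...,1]<-10)&(X[...,1]>-460)
    m=cv2.morphologyEx(m.astype(np.uint8),cv2.MORPH_OPEN,np.ones((5,5)))>0
    Q=X[m]; r=cv2.minAreaRect(Q[:,:2].astype(np.float32)); print("rack",len(Q),np.round(r[0],1),np.round(r[1],1),r[2],Q[:,2].mean())
cv2.imwrite("pics/g2.png",np.hstack(ims))
```

```text
[446.4 344.2 148.1] [ 3.140e+00 -1.000e-03  1.702e+00]
tcp px 145.68387943756449 252.48877197760365
rack 4516 [ 455.3 -231.2] [ 96.3 366.3] 7.507816791534424 6.1485278565668775
tcp px 148.01231567729334 252.63690033334774
rack 294 [ 501.1 -364.6] [38.2 80.5] 7.139503479003906 6.817522029385776
```

View pics/g2.png

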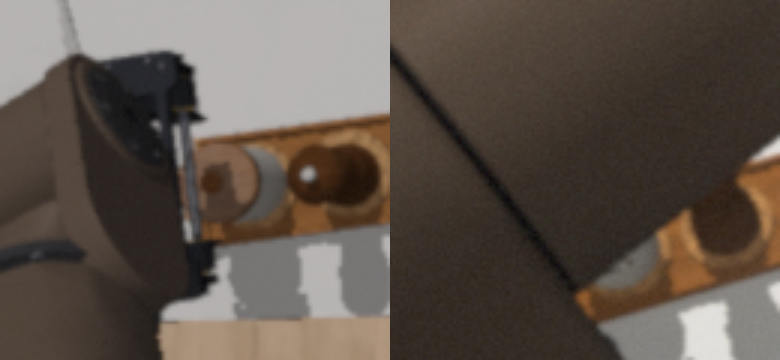

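The top view shows the gripper from the right: far finger near crop (185,95), near finger (200,270), the knob between at (212,183). The side view is blocked. I'll measure the finger points in depth.

Run:
```python
from h import *
c=dict(np.load("top2.npz")); X=cloud(c)
T=np.array([446.4,344.2]); a=1.702
L=np.stack([(X[...,:2]-T)@[np.cos(a),np.sin(a)],(X[...,:2]-T)@[np.sin(a),-np.cos(a)],X[...,2]],-1)
m=(abs(L[...,0])<60)&(abs(L[...,1])<110)&(L[...,2]>140)&(L[...,2]<300)
for z0 in range(140,300,10):
    Q=L[m&(L[...,2]>=z0)&(L[...,2]<z0+10)]
    if len(Q): 
        for s in (1,-1):
            q=Q[Q[:,1]*s>0]
            if len(q): print(z0,s,len(q),"tx",np.percentile(q[:,0],[2,50,98]).round(1),"ty",np.percentile(q[:,1],[2,50,98]).round(1))
```

```text
140 1 2 tx [-14.3 -13.  -11.8] ty [48.7 49.7 50.7]
150 1 6 tx [-14.2 -12.6  -3.1] ty [47.1 49.1 52.4]
150 -1 3 tx [-14.3 -14.2 -13.6] ty [-52.  -51.7 -49.7]
160 1 5 tx [-14.5 -12.3   1.8] ty [47.2 47.5 51.5]
160 -1 2 tx [-14.3 -14.1 -14. ] ty [-54.  -51.7 -49.5]
170 1 8 tx [-14.1 -12.7   2.8] ty [47.4 50.2 54. ]
180 1 1 tx [-14.7 -14.7 -14.7] ty [50.3 50.3 50.3]
190 1 3 tx [-15.   -5.2  -3.4] ty [46.9 47.1 52.2]
200 1 3 tx [-9.9 -7.2  6.1] ty [47.7 48.1 48.3]
210 1 4 tx [-13.2  -5.5   2.7] ty [48.6 48.8 49. ]
220 1 2 tx [-36.5 -36.4 -36.4] ty [69.2 72.7 76.1]
220 -1 1 tx [-36.4 -36.4 -36.4] ty [-68.3 -68.3 -68.3]
230 1 44 tx [-37.2 -35.3  -4.1] ty [10.3 51.5 79.6]
230 -1 40 tx [-37.4 -36.3 -28.1] ty [-80.9 -55.9  -2.4]
240 1 146 tx [-37.5 -30.   -3.3] ty [ 2.  49.4 77. ]
240 -1 124 tx [-37.2 -30.4 -25.1] ty [-76.3 -42.1  -1.4]
250 1 42 tx [-36.8 -27.8  -6.8] ty [12.3 57.5 86.6]
250 -1 36 tx [-37.1 -34.3 -26.3] ty [-88.8 -61.2 -10. ]
260 1 351 tx [-36.5 -22.3  11.5] ty [ 7.9 71.4 89. ]
260 -1 105 tx [-37.3 -29.9 -24.3] ty [-89.2 -69.5  -2.7]
270 1 37 tx [-32.9 -22.4  -1.8] ty [ 5.1 63.6 86.9]
270 -1 3 tx [-34.  -32.9 -30.7] ty [-86.3 -78.1 -77.8]
```

The gripper body measures ±37.4 mm by ±89 mm about the TCP in the top camera, matching the known 75x180. So the top camera is accurate and the side one is ignored. I'll grip the canister's body near its lid.

step_arm:
  jaw: -1
  plan:
    - {"x":0,"y":0,"z":0.8,"rx":0,"ry":0,"rz":0}
    - {"x":0,"y":0,"z":0.8,"rx":0,"ry":0,"rz":0}
    - {"x":0,"y":0,"z":0.8,"rx":0,"ry":0,"rz":0}
    - {"x":0,"y":0,"z":0.6,"rx":0,"ry":0,"rz":0}
    - {"x":0,"y":0,"z":0.3,"rx":0,"ry":0,"rz":0}
    - {"x":0,"y":0,"z":0,"rx":0,"ry":0,"rz":0}
    - {"x":0,"y":0,"z":0,"rx":0,"ry":0,"rz":0}
    - {"x":0,"y":0,"z":0,"rx":0,"ry":0,"rz":0}
    - {"x":0,"y":0,"z":0,"rx":0,"ry":0,"rz":0}
    - {"x":0,"y":0,"z":0,"rx":0,"ry":0,"rz":0}

```text
t: 5.3
eef_pos: [446.2, 344.3, 65.4]
tcp_rot: [3.14, -0.0, 1.702]
ft_force: [-0.2, -0.6, 0.6]
opening: 1.0
grip_force: 0.0
```

step_arm:
  jaw: 1
  plan:
    - {"x":0,"y":0,"z":0,"rx":0,"ry":0,"rz":0}
    - {"x":0,"y":0,"z":0,"rx":0,"ry":0,"rz":0}
    - {"x":0,"y":0,"z":0,"rx":0,"ry":0,"rz":0}
    - {"x":0,"y":0,"z":0,"rx":0,"ry":0,"rz":0}
    - {"x":0,"y":0,"z":0,"rx":0,"ry":0,"rz":0}
    - {"x":0,"y":0,"z":0,"rx":0,"ry":0,"rz":0}
    - {"x":0,"y":0,"z":0,"rx":0,"ry":0,"rz":0}
    - {"x":0,"y":0,"z":0,"rx":0,"ry":0,"rz":0}
    - {"x":0,"y":0,"z":0,"rx":0,"ry":0,"rz":0}
    - {"x":0,"y":0,"z":0,"rx":0,"ry":0,"rz":0}

```text
t: 6.13
eef_pos: [446.1, 344.2, 64.6]
tcp_rot: [3.141, -0.0, 1.702]
ft_force: [1.6, 0.3, 1.0]
opening: 0.706
grip_force: 30.0
```

step_arm:
  jaw: 1
  plan:
    - {"x":0,"y":0,"z":-0.4,"rx":0,"ry":0,"rz":0}
    - {"x":0,"y":0,"z":-0.8,"rx":0,"ry":0,"rz":0}
    - {"x":0,"y":0,"z":-1,"rx":0,"ry":0,"rz":0}
    - {"x":0,"y":0,"z":-1,"rx":0,"ry":0,"rz":0}
    - {"x":0,"y":0,"z":-1,"rx":0,"ry":0,"rz":0}
    - {"x":0,"y":0,"z":-1,"rx":0,"ry":0,"rz":0}
    - {"x":0,"y":0,"z":-1,"rx":0,"ry":0,"rz":0}
    - {"x":0,"y":0,"z":-1,"rx":0,"ry":0,"rz":0}
    - {"x":0,"y":0,"z":-0.6,"rx":0,"ry":0,"rz":0}
    - {"x":-0.3,"y":0,"z":0,"rx":0,"ry":0,"rz":0}

```text
t: 6.97
eef_pos: [447.1, 337.5, 262.9]
tcp_rot: [3.138, -0.002, 1.703]
ft_force: [0.4, 0.4, -3.7]
opening: 0.711
grip_force: 30.0
```

step_arm:
  jaw: 1
  plan:
    - {"x":-0.7,"y":-0.1,"z":0,"rx":0,"ry":0,"rz":0}
    - {"x":-1,"y":-0.1,"z":0,"rx":0,"ry":0,"rz":0}
    - {"x":-1,"y":-0.1,"z":0,"rx":0,"ry":0,"rz":0}
    - {"x":-1,"y":-0.1,"z":0,"rx":0,"ry":0,"rz":0}
    - {"x":-1,"y":-0.1,"z":0,"rx":0,"ry":0,"rz":0}
    - {"x":-1,"y":-0.1,"z":0,"rx":0,"ry":0,"rz":0}
    - {"x":-1,"y":-0.1,"z":0,"rx":0,"ry":0,"rz":0}
    - {"x":-1,"y":-0.1,"z":0,"rx":0,"ry":0,"rz":0}
    - {"x":-1,"y":-0.1,"z":0,"rx":0,"ry":0,"rz":0}
    - {"x":-1,"y":-0.1,"z":0,"rx":0,"ry":0,"rz":0}

```text
t: 7.8
eef_pos: [452.5, 91.4, 258.5]
tcp_rot: [-3.139, -0.0, 1.702]
ft_force: [1.4, 0.6, -3.8]
opening: 0.708
grip_force: 30.0
```

step_arm:
  jaw: 1
  plan:
    - {"x":-1,"y":-0.1,"z":0,"rx":0,"ry":0,"rz":0}
    - {"x":-1,"y":-0.1,"z":0,"rx":0,"ry":0,"rz":0}
    - {"x":-1,"y":-0.1,"z":0,"rx":0,"ry":0,"rz":0}
    - {"x":-1,"y":-0.1,"z":0,"rx":0,"ry":0,"rz":0}
    - {"x":-1,"y":-0.1,"z":0,"rx":0,"ry":0,"rz":0}
    - {"x":-1,"y":-0.1,"z":0,"rx":0,"ry":0,"rz":0}
    - {"x":-1,"y":-0.1,"z":0,"rx":0,"ry":0,"rz":0}
    - {"x":-1,"y":-0.1,"z":0,"rx":0,"ry":0,"rz":0}
    - {"x":-1,"y":-0.1,"z":0,"rx":0,"ry":0,"rz":0}
    - {"x":-1,"y":-0.1,"z":0,"rx":0,"ry":0,"rz":0}

```text
t: 8.63
eef_pos: [460.3, -159.2, 258.5]
tcp_rot: [-3.139, -0.001, 1.702]
ft_force: [0.0, 1.1, -4.2]
opening: 0.708
grip_force: 30.0
```

step_arm:
  jaw: 1
  plan:
    - {"x":-1,"y":-0.1,"z":0,"rx":0,"ry":0,"rz":0}
    - {"x":-1,"y":-0.1,"z":0,"rx":0,"ry":0,"rz":0}
    - {"x":-1,"y":-0.1,"z":0,"rx":0,"ry":0,"rz":0}
    - {"x":-1,"y":-0.1,"z":0,"rx":0,"ry":0,"rz":0}
    - {"x":-1,"y":-0.1,"z":0,"rx":0,"ry":0,"rz":0}
    - {"x":-1,"y":-0.1,"z":0,"rx":0,"ry":0,"rz":0}
    - {"x":-1,"y":0,"z":0,"rx":0,"ry":0,"rz":0}
    - {"x":-0.8,"y":0,"z":0,"rx":0,"ry":0,"rz":0}
    - {"x":-0.4,"y":0,"z":0,"rx":0,"ry":0,"rz":0}
    - {"x":0,"y":0,"z":0,"rx":0,"ry":0,"rz":0}

```text
t: 9.47
eef_pos: [472.7, -364.6, 258.1]
tcp_rot: [-3.14, -0.002, 1.7]
ft_force: [-0.3, -0.0, -3.9]
opening: 0.706
grip_force: 30.0
```

step_arm:
  jaw: 1
  plan:
    - {"x":0,"y":0,"z":0.8,"rx":0,"ry":0,"rz":0}
    - {"x":0,"y":0,"z":1,"rx":0,"ry":0,"rz":0}
    - {"x":0,"y":0,"z":1,"rx":0,"ry":0,"rz":0}
    - {"x":0,"y":0,"z":1,"rx":0,"ry":0,"rz":0}
    - {"x":0,"y":0,"z":1,"rx":0,"ry":0,"rz":0}
    - {"x":0,"y":0,"z":1,"rx":0,"ry":0,"rz":0}
    - {"x":0,"y":0,"z":0.9,"rx":0,"ry":0,"rz":0}
    - {"x":0,"y":0,"z":0.6,"rx":0,"ry":0,"rz":0}
    - {"x":0,"y":0,"z":0.4,"rx":0,"ry":0,"rz":0}
    - {"x":0,"y":0,"z":0.1,"rx":0,"ry":0,"rz":0}

```text
t: 10.3
eef_pos: [472.8, -361.9, 63.0]
tcp_rot: [-3.14, -0.002, 1.702]
ft_force: [-1.3, -0.8, -3.6]
opening: 0.708
grip_force: 30.0
```

step_arm:
  jaw: 1
  plan:
    - {"x":0,"y":0,"z":0,"rx":0,"ry":0,"rz":0}
    - {"x":0,"y":0,"z":0.04,"rx":0,"ry":0,"rz":0}
    - {"x":0,"y":0,"z":0.02,"rx":0,"ry":0,"rz":0}
    - {"x":0,"y":0,"z":0,"rx":0,"ry":0,"rz":0}
    - {"x":0,"y":0,"z":0,"rx":0,"ry":0,"rz":0}
    - {"x":0,"y":0,"z":0,"rx":0,"ry":0,"rz":0}
    - {"x":0,"y":0,"z":0,"rx":0,"ry":0,"rz":0}
    - {"x":0,"y":0,"z":0,"rx":0,"ry":0,"rz":0}
    - {"x":0,"y":0,"z":0,"rx":0,"ry":0,"rz":0}
    - {"x":0,"y":0,"z":0,"rx":0,"ry":0,"rz":0}

```text
t: 11.13
eef_pos: [473.6, -363.3, 63.2]
tcp_rot: [3.142, 0.0, 1.702]
ft_force: [0.6, -0.3, -4.0]
opening: 0.711
grip_force: 30.0
```

step_arm:
  jaw: 1
  plan:
    - {"x":-0.08,"y":0,"z":0.06,"rx":0,"ry":0,"rz":0}
    - {"x":0,"y":0,"z":0.04,"rx":0,"ry":0,"rz":0}
    - {"x":0,"y":0,"z":0.04,"rx":0,"ry":0,"rz":0}
    - {"x":0,"y":0,"z":0.04,"rx":0,"ry":0,"rz":0}
    - {"x":0,"y":0,"z":0,"rx":0,"ry":0,"rz":0}
    - {"x":0,"y":0,"z":0,"rx":0,"ry":0,"rz":0}
    - {"x":0,"y":0,"z":0,"rx":0,"ry":0,"rz":0}
    - {"x":0,"y":0,"z":0,"rx":0,"ry":0,"rz":0}
    - {"x":0,"y":0,"z":0,"rx":0,"ry":0,"rz":0}
    - {"x":0,"y":0,"z":0,"rx":0,"ry":0,"rz":0}

```text
t: 11.97
eef_pos: [473.8, -365.3, 58.7]
tcp_rot: [3.142, 0.0, 1.702]
ft_force: [0.7, -0.6, -2.9]
opening: 0.707
grip_force: 30.0
```

step_arm:
  jaw: 1
  plan:
    - {"x":0,"y":0,"z":0.02,"rx":0,"ry":0,"rz":0}
    - {"x":0,"y":0,"z":0.02,"rx":0,"ry":0,"rz":0}
    - {"x":0,"y":0,"z":0,"rx":0,"ry":0,"rz":0}
    - {"x":0,"y":0,"z":0,"rx":0,"ry":0,"rz":0}
    - {"x":0,"y":0,"z":0,"rx":0,"ry":0,"rz":0}
    - {"x":0,"y":0,"z":0,"rx":0,"ry":0,"rz":0}
    - {"x":0,"y":0,"z":0,"rx":0,"ry":0,"rz":0}
    - {"x":0,"y":0,"z":0,"rx":0,"ry":0,"rz":0}
    - {"x":0,"y":0,"z":0,"rx":0,"ry":0,"rz":0}
    - {"x":0,"y":0,"z":0,"rx":0,"ry":0,"rz":0}

```text
t: 12.8
eef_pos: [473.9, -365.4, 58.6]
tcp_rot: [3.141, 0.001, 1.702]
ft_force: [-1.4, 1.3, 8.0]
opening: 0.708
grip_force: 30.0
```

step_arm:
  jaw: -1
  plan:
    - {"x":0,"y":0,"z":0,"rx":0,"ry":0,"rz":0}
    - {"x":0,"y":0,"z":0,"rx":0,"ry":0,"rz":0}
    - {"x":0,"y":0,"z":0,"rx":0,"ry":0,"rz":0}
    - {"x":0,"y":0,"z":0,"rx":0,"ry":0,"rz":0}
    - {"x":0,"y":0,"z":0,"rx":0,"ry":0,"rz":0}
    - {"x":0,"y":0,"z":0,"rx":0,"ry":0,"rz":0}
    - {"x":0,"y":0,"z":0,"rx":0,"ry":0,"rz":0}
    - {"x":0,"y":0,"z":0,"rx":0,"ry":0,"rz":0}
    - {"x":0,"y":0,"z":0,"rx":0,"ry":0,"rz":0}
    - {"x":0,"y":0,"z":0,"rx":0,"ry":0,"rz":0}

```text
t: 13.63
eef_pos: [473.8, -365.3, 57.6]
tcp_rot: [3.142, 0.0, 1.702]
ft_force: [-0.4, -0.6, -0.2]
opening: 1.0
grip_force: 0.0
```

step_arm:
  jaw: -1
  plan:
    - {"x":0,"y":0,"z":-0.4,"rx":0,"ry":0,"rz":0}
    - {"x":0,"y":0,"z":-0.8,"rx":0,"ry":0,"rz":0}
    - {"x":0,"y":0,"z":-1,"rx":0,"ry":0,"rz":0}
    - {"x":0,"y":0,"z":-1,"rx":0,"ry":0,"rz":0}
    - {"x":0,"y":0,"z":-1,"rx":0,"ry":0,"rz":0}
    - {"x":0,"y":0,"z":-1,"rx":0,"ry":0,"rz":0}
    - {"x":0,"y":0,"z":-0.8,"rx":0,"ry":0,"rz":0}
    - {"x":0.6,"y":0,"z":0,"rx":0,"ry":0,"rz":0}
    - {"x":1,"y":0,"z":0,"rx":0,"ry":0,"rz":0}
    - {"x":1,"y":0,"z":0,"rx":0,"ry":0,"rz":0}

```text
t: 14.47
eef_pos: [465.0, -300.4, 208.6]
tcp_rot: [3.141, 0.001, 1.701]
ft_force: [0.1, -0.5, -0.3]
opening: 0.996
grip_force: 0.0
```

step_arm:
  jaw: -1
  plan:
    - {"x":1,"y":0.1,"z":0,"rx":0,"ry":0,"rz":0}
    - {"x":1,"y":0.1,"z":0,"rx":0,"ry":0,"rz":0}
    - {"x":1,"y":0.1,"z":0,"rx":0,"ry":0,"rz":0}
    - {"x":1,"y":0.1,"z":0,"rx":0,"ry":0,"rz":0}
    - {"x":1,"y":0.1,"z":0,"rx":0,"ry":0,"rz":0}
    - {"x":1,"y":0.1,"z":0,"rx":0,"ry":0,"rz":0}
    - {"x":1,"y":0.1,"z":0,"rx":0,"ry":0,"rz":0}
    - {"x":1,"y":0.1,"z":0,"rx":0,"ry":0,"rz":0}
    - {"x":1,"y":0.1,"z":0,"rx":0,"ry":0,"rz":0}
    - {"x":1,"y":0.1,"z":0,"rx":0,"ry":0,"rz":0}

```text
t: 15.3
eef_pos: [457.2, -48.6, 208.4]
tcp_rot: [3.141, 0.0, 1.702]
ft_force: [0.2, -0.3, -0.2]
opening: 0.998
grip_force: 0.0
```

step_arm:
  jaw: -1
  plan:
    - {"x":1,"y":0.1,"z":0,"rx":0,"ry":0,"rz":0}
    - {"x":1,"y":0.1,"z":0,"rx":0,"ry":0,"rz":0}
    - {"x":1,"y":0.1,"z":0,"rx":0,"ry":0,"rz":0}
    - {"x":1,"y":0.1,"z":0,"rx":0,"ry":0,"rz":0}
    - {"x":1,"y":0.1,"z":0,"rx":0,"ry":0,"rz":0}
    - {"x":1,"y":0.2,"z":0,"rx":0,"ry":0,"rz":0}
    - {"x":1,"y":0.2,"z":0,"rx":0,"ry":0,"rz":0}
    - {"x":1,"y":0.2,"z":0,"rx":0,"ry":0,"rz":0}
    - {"x":1,"y":0.2,"z":0,"rx":0,"ry":0,"rz":0}
    - {"x":1,"y":0,"z":0,"rx":0,"ry":0,"rz":0}

```text
t: 16.13
eef_pos: [457.4, 203.7, 208.4]
tcp_rot: [3.14, -0.0, 1.702]
ft_force: [0.3, 0.1, -0.9]
opening: 1.004
grip_force: 0.0
```

step_arm:
  jaw: -1
  plan:
    - {"x":1,"y":0,"z":0,"rx":0,"ry":0,"rz":0}
    - {"x":0.7,"y":0,"z":0,"rx":0,"ry":0,"rz":0}
    - {"x":0.3,"y":0,"z":0.3,"rx":0,"ry":0,"rz":0}
    - {"x":0,"y":0,"z":0.6,"rx":0,"ry":0,"rz":0}
    - {"x":0,"y":0,"z":0.4,"rx":0,"ry":0,"rz":0}
    - {"x":0,"y":0,"z":0.1,"rx":0,"ry":0,"rz":0}
    - {"x":0,"y":0,"z":0,"rx":0,"ry":0,"rz":0}
    - {"x":0,"y":0,"z":0,"rx":0,"ry":0,"rz":0}
    - {"x":0,"y":0,"z":0,"rx":0,"ry":0,"rz":0}
    - {"x":0,"y":0,"z":0,"rx":0,"ry":0,"rz":0}

```text
t: 16.97
eef_pos: [450.8, 251.8, 173.1]
tcp_rot: [3.141, -0.0, 1.701]
ft_force: [-0.4, 0.3, -0.3]
opening: 1.001
grip_force: 0.0
```

```bash
cat > look.py <<'E'
from cell import *
from h import *
s=state(); print(s["eef_pos"].round(1),s["tcp_rot"].round(3))
c=read_camera("top"); X=cloud(c); np.savez("toplast.npz",**c)
T={"canister_knob":((472.7,-365.3),(108,125)),"dark":((450.4,252.5),(130,160)),"jar":((462.5,160),(108,126)),"tall":((478,73),(140,190)),"dark_r":((461,-276),(110,150)),"jar_r":((449,-187),(100,118)),"glass":((608,89),(25,70)),"can_lid":((472.7,-365.3),(90,104)),"tall_r":((437.5,-97.7),(140,182))}
for k,(q,zb) in T.items():
    m=(X[...,2]>zb[0])&(X[...,2]<zb[1])&(np.hypot(X[...,0]-q[0],X[...,1]-q[1])<42); Q=X[m]
    if len(Q)>4: print(k,len(Q),Q.mean(0).round(1),[np.round(t,1) for t in circ(Q[:,:2])])
E
python3 look.py
```

```text
[450.8 251.8 173.1] [ 3.141 -0.     1.701]
canister_knob 48 [ 473.5 -364.1  112. ] [array([ 474.1, -365.1]), np.float64(9.9)]
dark 142 [451.5 243.1 136.3] [array([451.7, 250.1]), np.float64(22.5)]
jar 245 [462.8 159.5 117.2] [array([462.5, 160. ]), np.float64(21.9)]
tall 329 [476.6  72.2 164. ] [array([477.5,  73.6]), np.float64(24.7)]
glass 137 [612.2  91.5  48.2] [array([607.5,  88.9]), np.float64(23.9)]
can_lid 551 [ 473.2 -362.7   97.1] [array([ 473.6, -364.6]), np.float64(35.0)]
```

Canister stands at (474,-365), within 1.5 mm of the compartment centre. Now the dark mill.

step_arm:
  jaw: -1
  plan:
    - {"x":0,"y":0,"z":0.6,"rx":0,"ry":0,"rz":0}
    - {"x":0,"y":0,"z":0.8,"rx":0,"ry":0,"rz":0}
    - {"x":0,"y":0,"z":0.7,"rx":0,"ry":0,"rz":0}
    - {"x":0,"y":0,"z":0.4,"rx":0,"ry":0,"rz":0}
    - {"x":0,"y":0,"z":0.1,"rx":0,"ry":0,"rz":0}
    - {"x":0,"y":0,"z":0,"rx":0,"ry":0,"rz":0}
    - {"x":0,"y":0,"z":0,"rx":0,"ry":0,"rz":0}
    - {"x":0,"y":0,"z":0,"rx":0,"ry":0,"rz":0}
    - {"x":0,"y":0,"z":0,"rx":0,"ry":0,"rz":0}
    - {"x":0,"y":0,"z":0,"rx":0,"ry":0,"rz":0}

```text
t: 17.85
eef_pos: [450.7, 252.0, 108.2]
tcp_rot: [3.141, -0.0, 1.702]
ft_force: [-0.2, 0.4, 0.4]
opening: 0.999
grip_force: 0.0
```

step_arm:
  jaw: 1
  plan:
    - {"x":0,"y":0,"z":0,"rx":0,"ry":0,"rz":0}
    - {"x":0,"y":0,"z":0,"rx":0,"ry":0,"rz":0}
    - {"x":0,"y":0,"z":0,"rx":0,"ry":0,"rz":0}
    - {"x":0,"y":0,"z":0,"rx":0,"ry":0,"rz":0}
    - {"x":0,"y":0,"z":0,"rx":0,"ry":0,"rz":0}
    - {"x":0,"y":0,"z":0,"rx":0,"ry":0,"rz":0}
    - {"x":0,"y":0,"z":0,"rx":0,"ry":0,"rz":0}
    - {"x":0,"y":0,"z":0,"rx":0,"ry":0,"rz":0}
    - {"x":0,"y":0,"z":0,"rx":0,"ry":0,"rz":0}
    - {"x":0,"y":0,"z":0,"rx":0,"ry":0,"rz":0}

```text
t: 18.68
eef_pos: [450.5, 251.9, 107.6]
tcp_rot: [-3.142, 0.0, 1.702]
ft_force: [-0.4, -0.2, 0.2]
opening: 0.494
grip_force: 30.0
```

step_arm:
  jaw: 1
  plan:
    - {"x":0,"y":0,"z":-0.3,"rx":0,"ry":0,"rz":0}
    - {"x":0,"y":0,"z":-0.7,"rx":0,"ry":0,"rz":0}
    - {"x":0,"y":0,"z":-1,"rx":0,"ry":0,"rz":0}
    - {"x":0,"y":0,"z":-1,"rx":0,"ry":0,"rz":0}
    - {"x":0,"y":0,"z":-1,"rx":0,"ry":0,"rz":0}
    - {"x":0,"y":0,"z":-1,"rx":0,"ry":0,"rz":0}
    - {"x":0,"y":0,"z":-1,"rx":0,"ry":0,"rz":0}
    - {"x":0,"y":0,"z":-1,"rx":0,"ry":0,"rz":0}
    - {"x":0,"y":0,"z":-0.6,"rx":0,"ry":0,"rz":0}
    - {"x":0,"y":0,"z":-0.2,"rx":0,"ry":0,"rz":0}

```text
t: 19.52
eef_pos: [450.8, 252.1, 305.4]
tcp_rot: [3.138, -0.001, 1.702]
ft_force: [0.2, -0.5, -1.8]
opening: 0.493
grip_force: 30.0
```

step_arm:
  jaw: 1
  plan:
    - {"x":-0.4,"y":-0.1,"z":0,"rx":0,"ry":0,"rz":0}
    - {"x":-0.8,"y":-0.1,"z":0,"rx":0,"ry":0,"rz":0}
    - {"x":-1,"y":-0.1,"z":0,"rx":0,"ry":0,"rz":0}
    - {"x":-1,"y":-0.1,"z":0,"rx":0,"ry":0,"rz":0}
    - {"x":-1,"y":-0.1,"z":0,"rx":0,"ry":0,"rz":0}
    - {"x":-1,"y":-0.1,"z":0,"rx":0,"ry":0,"rz":0}
    - {"x":-1,"y":-0.1,"z":0,"rx":0,"ry":0,"rz":0}
    - {"x":-1,"y":-0.1,"z":0,"rx":0,"ry":0,"rz":0}
    - {"x":-1,"y":-0.1,"z":0,"rx":0,"ry":0,"rz":0}
    - {"x":-1,"y":-0.1,"z":0,"rx":0,"ry":0,"rz":0}

```text
t: 20.35
eef_pos: [454.6, 19.0, 301.3]
tcp_rot: [-3.139, -0.0, 1.702]
ft_force: [0.3, -0.3, -2.3]
opening: 0.493
grip_force: 30.0
```

step_arm:
  jaw: 1
  plan:
    - {"x":-1,"y":-0.1,"z":0,"rx":0,"ry":0,"rz":0}
    - {"x":-1,"y":-0.1,"z":0,"rx":0,"ry":0,"rz":0}
    - {"x":-1,"y":-0.1,"z":0,"rx":0,"ry":0,"rz":0}
    - {"x":-1,"y":-0.1,"z":0,"rx":0,"ry":0,"rz":0}
    - {"x":-1,"y":-0.1,"z":0,"rx":0,"ry":0,"rz":0}
    - {"x":-1,"y":-0.1,"z":0,"rx":0,"ry":0,"rz":0}
    - {"x":-1,"y":-0.2,"z":0,"rx":0,"ry":0,"rz":0}
    - {"x":-1,"y":-0.2,"z":0,"rx":0,"ry":0,"rz":0}
    - {"x":-1,"y":-0.2,"z":0,"rx":0,"ry":0,"rz":0}
    - {"x":-1,"y":-0.1,"z":0,"rx":0,"ry":0,"rz":0}

```text
t: 21.18
eef_pos: [454.6, -232.7, 301.2]
tcp_rot: [-3.139, -0.002, 1.701]
ft_force: [0.5, 0.3, -2.1]
opening: 0.492
grip_force: 30.0
```

step_arm:
  jaw: 1
  plan:
    - {"x":-1,"y":0,"z":0,"rx":0,"ry":0,"rz":0}
    - {"x":-0.5,"y":0,"z":0,"rx":0,"ry":0,"rz":0}
    - {"x":-0.3,"y":0,"z":0.2,"rx":0,"ry":0,"rz":0}
    - {"x":0,"y":0,"z":0.6,"rx":0,"ry":0,"rz":0}
    - {"x":0,"y":0,"z":0.8,"rx":0,"ry":0,"rz":0}
    - {"x":0,"y":0,"z":0.8,"rx":0,"ry":0,"rz":0}
    - {"x":0,"y":0,"z":0.6,"rx":0,"ry":0,"rz":0}
    - {"x":0,"y":0,"z":0,"rx":0,"ry":0,"rz":0}
    - {"x":0,"y":0,"z":0,"rx":0,"ry":0,"rz":0}
    - {"x":0,"y":0,"z":0,"rx":0,"ry":0,"rz":0}

```text
t: 22.02
eef_pos: [462.2, -275.8, 228.2]
tcp_rot: [3.141, 0.0, 1.702]
ft_force: [-0.2, 0.1, -1.7]
opening: 0.492
grip_force: 30.0
```

step_arm:
  jaw: 1
  plan:
    - {"x":0,"y":-0.04,"z":0.5,"rx":0,"ry":0,"rz":0}
    - {"x":0,"y":0,"z":0.9,"rx":0,"ry":0,"rz":0}
    - {"x":0,"y":0,"z":1,"rx":0,"ry":0,"rz":0}
    - {"x":0,"y":0,"z":1,"rx":0,"ry":0,"rz":0}
    - {"x":0,"y":0,"z":0.8,"rx":0,"ry":0,"rz":0}
    - {"x":0,"y":0,"z":0.5,"rx":0,"ry":0,"rz":0}
    - {"x":0,"y":0,"z":0.2,"rx":0,"ry":0,"rz":0}
    - {"x":0,"y":0,"z":0,"rx":0,"ry":0,"rz":0}
    - {"x":0,"y":0,"z":0,"rx":0,"ry":0,"rz":0}
    - {"x":0,"y":0,"z":0,"rx":0,"ry":0,"rz":0}

```text
t: 22.85
eef_pos: [461.6, -276.6, 106.4]
tcp_rot: [3.14, 0.002, 1.702]
ft_force: [0.7, 0.3, -1.8]
opening: 0.494
grip_force: 30.0
```

```bash
python3 look.py
```

```text
[ 461.6 -276.6  106.4] [3.140e+00 2.000e-03 1.702e+00]
jar 248 [462.6 159.3 117.3] [array([462.5, 159.9]), np.float64(22.0)]
tall 328 [476.6  72.2 163.9] [array([477.4,  73.6]), np.float64(24.7)]
dark_r 26 [ 469.  -253.7  123.3] [array([ 470., -258.]), np.float64(16.4)]
glass 143 [612.4  91.9  47.7] [array([607.9,  89.1]), np.float64(24.1)]
```

step_arm:
  jaw: 1
  plan:
    - {"x":0,"y":0,"z":0.06,"rx":0,"ry":0,"rz":0}
    - {"x":0,"y":0,"z":0.05,"rx":0,"ry":0,"rz":0}
    - {"x":0,"y":0,"z":0.04,"rx":0,"ry":0,"rz":0}
    - {"x":0,"y":0,"z":0.04,"rx":0,"ry":0,"rz":0}
    - {"x":0,"y":0,"z":0,"rx":0,"ry":0,"rz":0}
    - {"x":0,"y":0,"z":0,"rx":0,"ry":0,"rz":0}
    - {"x":0,"y":0,"z":0,"rx":0,"ry":0,"rz":0}
    - {"x":0,"y":0,"z":0,"rx":0,"ry":0,"rz":0}
    - {"x":0,"y":0,"z":0,"rx":0,"ry":0,"rz":0}
    - {"x":0,"y":0,"z":0,"rx":0,"ry":0,"rz":0}

```text
t: 23.73
eef_pos: [461.5, -276.7, 101.4]
tcp_rot: [3.14, 0.002, 1.702]
ft_force: [-1.9, 1.5, 9.6]
opening: 0.495
grip_force: 30.0
```

step_arm:
  jaw: -1
  plan:
    - {"x":0,"y":0,"z":0,"rx":0,"ry":0,"rz":0}
    - {"x":0,"y":0,"z":0,"rx":0,"ry":0,"rz":0}
    - {"x":0,"y":0,"z":0,"rx":0,"ry":0,"rz":0}
    - {"x":0,"y":0,"z":0,"rx":0,"ry":0,"rz":0}
    - {"x":0,"y":0,"z":0,"rx":0,"ry":0,"rz":0}
    - {"x":0,"y":0,"z":0,"rx":0,"ry":0,"rz":0}
    - {"x":0,"y":0,"z":0,"rx":0,"ry":0,"rz":0}
    - {"x":0,"y":0,"z":0,"rx":0,"ry":0,"rz":0}
    - {"x":0,"y":0,"z":0,"rx":0,"ry":0,"rz":0}
    - {"x":0,"y":0,"z":-0.3,"rx":0,"ry":0,"rz":0}

```text
t: 24.57
eef_pos: [460.6, -275.9, 107.1]
tcp_rot: [-3.14, -0.001, 1.702]
ft_force: [0.0, -0.2, -0.1]
opening: 0.995
grip_force: 0.0
```

step_arm:
  jaw: -1
  plan:
    - {"x":0,"y":0,"z":-0.8,"rx":0,"ry":0,"rz":0}
    - {"x":0,"y":0,"z":-1,"rx":0,"ry":0,"rz":0}
    - {"x":0,"y":0,"z":-1,"rx":0,"ry":0,"rz":0}
    - {"x":0,"y":0,"z":-0.8,"rx":0,"ry":0,"rz":0}
    - {"x":0.4,"y":0.1,"z":-0.4,"rx":0,"ry":0,"rz":0}
    - {"x":0.9,"y":0.1,"z":0,"rx":0,"ry":0,"rz":0}
    - {"x":1,"y":0.1,"z":0,"rx":0,"ry":0,"rz":0}
    - {"x":1,"y":0.1,"z":0,"rx":0,"ry":0,"rz":0}
    - {"x":1,"y":0.1,"z":0,"rx":0,"ry":0,"rz":0}
    - {"x":1,"y":0.1,"z":0,"rx":0,"ry":0,"rz":0}

```text
t: 25.4
eef_pos: [458.0, -141.0, 207.7]
tcp_rot: [-3.141, -0.0, 1.702]
ft_force: [0.3, -0.6, -0.4]
opening: 1.003
grip_force: 0.0
```

step_arm:
  jaw: -1
  plan:
    - {"x":1,"y":0.2,"z":0,"rx":0,"ry":0,"rz":0}
    - {"x":1,"y":0.2,"z":0,"rx":0,"ry":0,"rz":0}
    - {"x":1,"y":0.2,"z":0,"rx":0,"ry":0,"rz":0}
    - {"x":1,"y":0.2,"z":0,"rx":0,"ry":0,"rz":0}
    - {"x":1,"y":0.2,"z":0,"rx":0,"ry":0,"rz":0}
    - {"x":1,"y":0.2,"z":0,"rx":0,"ry":0,"rz":0}
    - {"x":1,"y":0.2,"z":0,"rx":0,"ry":0,"rz":0}
    - {"x":1,"y":0.2,"z":0,"rx":0,"ry":0,"rz":0}
    - {"x":1,"y":0.1,"z":0,"rx":0,"ry":0,"rz":0}
    - {"x":1,"y":0,"z":0,"rx":0,"ry":0,"rz":0}

```text
t: 26.23
eef_pos: [467.6, 112.3, 207.7]
tcp_rot: [-3.141, 0.0, 1.702]
ft_force: [0.1, -0.1, 0.6]
opening: 0.996
grip_force: 0.0
```

step_arm:
  jaw: -1
  plan:
    - {"x":1,"y":0,"z":0,"rx":0,"ry":0,"rz":0}
    - {"x":0.7,"y":0,"z":0,"rx":0,"ry":0,"rz":0}
    - {"x":0.3,"y":0,"z":0.2,"rx":0,"ry":0,"rz":0}
    - {"x":0,"y":0,"z":0.6,"rx":0,"ry":0,"rz":0}
    - {"x":0,"y":0,"z":0.8,"rx":0,"ry":0,"rz":0}
    - {"x":0,"y":0,"z":0.6,"rx":0,"ry":0,"rz":0}
    - {"x":0,"y":0,"z":0.2,"rx":0,"ry":0,"rz":0}
    - {"x":0,"y":0,"z":0,"rx":0,"ry":0,"rz":0}
    - {"x":0,"y":0,"z":0,"rx":0,"ry":0,"rz":0}
    - {"x":0,"y":0,"z":0,"rx":0,"ry":0,"rz":0}

```text
t: 27.07
eef_pos: [461.9, 160.1, 148.5]
tcp_rot: [3.141, 0.0, 1.702]
ft_force: [-0.4, -1.2, -0.3]
opening: 1.001
grip_force: 0.0
```

```bash
python3 look.py
```

```text
[461.9 160.1 148.5] [3.141 0.    1.702]
canister_knob 46 [ 473.4 -364.3  112.2] [array([ 473.6, -364.5]), np.float64(9.5)]
tall 329 [476.6  72.2 163.9] [array([477.3,  73.7]), np.float64(24.7)]
dark_r 325 [ 460.5 -271.9  129.4] [array([ 461.2, -274.4]), np.float64(25.4)]
glass 135 [612.6  92.2  48.8] [array([608. ,  89.7]), np.float64(24.2)]
can_lid 547 [ 473.3 -363.    97.2] [array([ 474.3, -364.8]), np.float64(35.6)]
```

Dark mill is upright in its compartment. Now the jar.

step_arm:
  jaw: -1
  plan:
    - {"x":0,"y":0.02,"z":0.5,"rx":0,"ry":0,"rz":0}
    - {"x":0,"y":0,"z":0.8,"rx":0,"ry":0,"rz":0}
    - {"x":0,"y":0,"z":0.7,"rx":0,"ry":0,"rz":0}
    - {"x":0,"y":0,"z":0.3,"rx":0,"ry":0,"rz":0}
    - {"x":0,"y":0,"z":0.1,"rx":0,"ry":0,"rz":0}
    - {"x":0,"y":0,"z":0,"rx":0,"ry":0,"rz":0}
    - {"x":0,"y":0,"z":0,"rx":0,"ry":0,"rz":0}
    - {"x":0,"y":0,"z":0,"rx":0,"ry":0,"rz":0}
    - {"x":0,"y":0,"z":0,"rx":0,"ry":0,"rz":0}
    - {"x":0,"y":0,"z":0,"rx":0,"ry":0,"rz":0}

```text
t: 27.95
eef_pos: [462.3, 160.2, 88.4]
tcp_rot: [3.141, 0.0, 1.702]
ft_force: [0.3, -0.8, -0.3]
opening: 1.004
grip_force: 0.0
```

step_arm:
  jaw: 1
  plan:
    - {"x":0,"y":0,"z":0,"rx":0,"ry":0,"rz":0}
    - {"x":0,"y":0,"z":0,"rx":0,"ry":0,"rz":0}
    - {"x":0,"y":0,"z":0,"rx":0,"ry":0,"rz":0}
    - {"x":0,"y":0,"z":0,"rx":0,"ry":0,"rz":0}
    - {"x":0,"y":0,"z":0,"rx":0,"ry":0,"rz":0}
    - {"x":0,"y":0,"z":0,"rx":0,"ry":0,"rz":0}
    - {"x":0,"y":0,"z":0,"rx":0,"ry":0,"rz":0}
    - {"x":0,"y":0,"z":0,"rx":0,"ry":0,"rz":0}
    - {"x":0,"y":0,"z":0,"rx":0,"ry":0,"rz":0}
    - {"x":0,"y":0,"z":0,"rx":0,"ry":0,"rz":0}

```text
t: 28.78
eef_pos: [462.1, 160.1, 87.8]
tcp_rot: [3.142, 0.0, 1.702]
ft_force: [0.8, -0.8, 0.1]
opening: 0.462
grip_force: 30.0
```

step_arm:
  jaw: 1
  plan:
    - {"x":0,"y":0,"z":-0.3,"rx":0,"ry":0,"rz":0}
    - {"x":0,"y":0,"z":-0.7,"rx":0,"ry":0,"rz":0}
    - {"x":0,"y":0,"z":-1,"rx":0,"ry":0,"rz":0}
    - {"x":0,"y":0,"z":-1,"rx":0,"ry":0,"rz":0}
    - {"x":0,"y":0,"z":-1,"rx":0,"ry":0,"rz":0}
    - {"x":0,"y":0,"z":-1,"rx":0,"ry":0,"rz":0}
    - {"x":0,"y":0,"z":-1,"rx":0,"ry":0,"rz":0}
    - {"x":0,"y":0,"z":-1,"rx":0,"ry":0,"rz":0}
    - {"x":0,"y":0,"z":-0.6,"rx":0,"ry":0,"rz":0}
    - {"x":0,"y":0,"z":-0.2,"rx":0,"ry":0,"rz":0}

```text
t: 29.62
eef_pos: [462.4, 160.3, 285.7]
tcp_rot: [3.138, -0.0, 1.702]
ft_force: [-0.5, 0.2, -2.2]
opening: 0.465
grip_force: 30.0
```

step_arm:
  jaw: 1
  plan:
    - {"x":-0.4,"y":-0.1,"z":0,"rx":0,"ry":0,"rz":0}
    - {"x":-0.8,"y":-0.2,"z":0,"rx":0,"ry":0,"rz":0}
    - {"x":-1,"y":-0.2,"z":0,"rx":0,"ry":0,"rz":0}
    - {"x":-1,"y":-0.2,"z":0,"rx":0,"ry":0,"rz":0}
    - {"x":-1,"y":-0.2,"z":0,"rx":0,"ry":0,"rz":0}
    - {"x":-1,"y":-0.2,"z":0,"rx":0,"ry":0,"rz":0}
    - {"x":-1,"y":-0.2,"z":0,"rx":0,"ry":0,"rz":0}
    - {"x":-1,"y":-0.2,"z":0,"rx":0,"ry":0,"rz":0}
    - {"x":-1,"y":-0.2,"z":0,"rx":0,"ry":0,"rz":0}
    - {"x":-1,"y":-0.2,"z":0,"rx":0,"ry":0,"rz":0}

```text
t: 30.45
eef_pos: [443.8, -75.6, 281.6]
tcp_rot: [-3.139, -0.001, 1.702]
ft_force: [0.2, 0.9, -1.4]
opening: 0.461
grip_force: 30.0
```

step_arm:
  jaw: 1
  plan:
    - {"x":-1,"y":-0.2,"z":0,"rx":0,"ry":0,"rz":0}
    - {"x":-1,"y":-0.2,"z":0,"rx":0,"ry":0,"rz":0}
    - {"x":-1,"y":0,"z":0,"rx":0,"ry":0,"rz":0}
    - {"x":-0.9,"y":0,"z":0,"rx":0,"ry":0,"rz":0}
    - {"x":-0.4,"y":0,"z":0,"rx":0,"ry":0,"rz":0}
    - {"x":-0.2,"y":0,"z":0.4,"rx":0,"ry":0,"rz":0}
    - {"x":0,"y":0,"z":0.8,"rx":0,"ry":0,"rz":0}
    - {"x":0,"y":0,"z":1,"rx":0,"ry":0,"rz":0}
    - {"x":0,"y":0,"z":0.6,"rx":0,"ry":0,"rz":0}
    - {"x":0,"y":0,"z":0.2,"rx":0,"ry":0,"rz":0}

```text
t: 31.28
eef_pos: [448.3, -185.5, 204.7]
tcp_rot: [-3.138, -0.003, 1.702]
ft_force: [0.9, 1.2, -1.3]
opening: 0.461
grip_force: 30.0
```

step_arm:
  jaw: 1
  plan:
    - {"x":0,"y":0,"z":0,"rx":0,"ry":0,"rz":0}
    - {"x":0,"y":0,"z":0.5,"rx":0,"ry":0,"rz":0}
    - {"x":0,"y":0,"z":0.9,"rx":0,"ry":0,"rz":0}
    - {"x":0,"y":0,"z":1,"rx":0,"ry":0,"rz":0}
    - {"x":0,"y":0,"z":0.8,"rx":0,"ry":0,"rz":0}
    - {"x":0,"y":0,"z":0.6,"rx":0,"ry":0,"rz":0}
    - {"x":0,"y":0,"z":0.4,"rx":0,"ry":0,"rz":0}
    - {"x":0,"y":0,"z":0.2,"rx":0,"ry":0,"rz":0}
    - {"x":0,"y":0,"z":0,"rx":0,"ry":0,"rz":0}
    - {"x":0,"y":0,"z":0,"rx":0,"ry":0,"rz":0}

```text
t: 32.12
eef_pos: [450.1, -186.9, 98.5]
tcp_rot: [3.141, 0.001, 1.702]
ft_force: [-0.3, 0.2, -1.4]
opening: 0.466
grip_force: 30.0
```

step_arm:
  jaw: 1
  plan:
    - {"x":0,"y":-0.03,"z":0.2,"rx":0,"ry":0,"rz":0}
    - {"x":0,"y":0,"z":0.2,"rx":0,"ry":0,"rz":0}
    - {"x":0,"y":0,"z":0.1,"rx":0,"ry":0,"rz":0}
    - {"x":0,"y":0,"z":0.06,"rx":0,"ry":0,"rz":0}
    - {"x":0,"y":0,"z":0.04,"rx":0,"ry":0,"rz":0}
    - {"x":0,"y":0,"z":0.04,"rx":0,"ry":0,"rz":0}
    - {"x":0,"y":0,"z":0.04,"rx":0,"ry":0,"rz":0}
    - {"x":0,"y":0,"z":0,"rx":0,"ry":0,"rz":0}
    - {"x":0,"y":0,"z":0,"rx":0,"ry":0,"rz":0}
    - {"x":0,"y":0,"z":0,"rx":0,"ry":0,"rz":0}

```text
t: 32.95
eef_pos: [449.4, -187.2, 81.6]
tcp_rot: [3.141, 0.001, 1.702]
ft_force: [-0.7, 1.6, 8.4]
opening: 0.464
grip_force: 30.0
```

step_arm:
  jaw: -1
  plan:
    - {"x":0,"y":0,"z":0,"rx":0,"ry":0,"rz":0}
    - {"x":0,"y":0,"z":0,"rx":0,"ry":0,"rz":0}
    - {"x":0,"y":0,"z":0,"rx":0,"ry":0,"rz":0}
    - {"x":0,"y":0,"z":0,"rx":0,"ry":0,"rz":0}
    - {"x":0,"y":0,"z":0,"rx":0,"ry":0,"rz":0}
    - {"x":0,"y":0,"z":0,"rx":0,"ry":0,"rz":0}
    - {"x":0,"y":0,"z":0,"rx":0,"ry":0,"rz":0}
    - {"x":0,"y":0,"z":0,"rx":0,"ry":0,"rz":0}
    - {"x":0,"y":0,"z":0,"rx":0,"ry":0,"rz":0}
    - {"x":0,"y":0,"z":-0.3,"rx":0,"ry":0,"rz":0}

```text
t: 33.78
eef_pos: [448.6, -186.8, 87.7]
tcp_rot: [-3.14, -0.001, 1.702]
ft_force: [-0.3, -0.1, -0.1]
opening: 0.994
grip_force: 0.0
```

step_arm:
  jaw: -1
  plan:
    - {"x":0,"y":0,"z":-0.8,"rx":0,"ry":0,"rz":0}
    - {"x":0,"y":0,"z":-1,"rx":0,"ry":0,"rz":0}
    - {"x":0,"y":0,"z":-1,"rx":0,"ry":0,"rz":0}
    - {"x":0,"y":0,"z":-1,"rx":0,"ry":0,"rz":0}
    - {"x":0.4,"y":0.1,"z":-1,"rx":0,"ry":0,"rz":0}
    - {"x":0.8,"y":0.2,"z":-0.2,"rx":0,"ry":0,"rz":0}
    - {"x":1,"y":0.3,"z":0,"rx":0,"ry":0,"rz":0}
    - {"x":1,"y":0.3,"z":0,"rx":0,"ry":0,"rz":0}
    - {"x":1,"y":0.3,"z":0,"rx":0,"ry":0,"rz":0}
    - {"x":1,"y":0.3,"z":0,"rx":0,"ry":0,"rz":0}

```text
t: 34.62
eef_pos: [469.1, -52.0, 214.1]
tcp_rot: [3.141, 0.0, 1.702]
ft_force: [0.3, 0.6, 0.1]
opening: 0.999
grip_force: 0.0
```

step_arm:
  jaw: -1
  plan:
    - {"x":1,"y":0.3,"z":0,"rx":0,"ry":0,"rz":0}
    - {"x":1,"y":0.3,"z":0,"rx":0,"ry":0,"rz":0}
    - {"x":1,"y":0.2,"z":0,"rx":0,"ry":0,"rz":0}
    - {"x":1,"y":0.1,"z":0,"rx":0,"ry":0,"rz":0}
    - {"x":0.7,"y":0.1,"z":0,"rx":0,"ry":0,"rz":0}
    - {"x":0.3,"y":0,"z":0,"rx":0,"ry":0,"rz":0}
    - {"x":0,"y":0,"z":0,"rx":0,"ry":0,"rz":0}
    - {"x":0,"y":0,"z":0,"rx":0,"ry":0,"rz":0}
    - {"x":0,"y":0,"z":0,"rx":0,"ry":0,"rz":0}
    - {"x":0,"y":0,"z":0,"rx":0,"ry":0,"rz":0}

```text
t: 35.45
eef_pos: [477.8, 73.0, 213.4]
tcp_rot: [3.142, 0.0, 1.701]
ft_force: [-0.4, -0.6, 0.5]
opening: 0.999
grip_force: 0.0
```

```bash
python3 look.py
```

```text
[477.8  73.  213.4] [3.142 0.    1.701]
canister_knob 46 [ 473.6 -364.1  111.8] [array([ 473.7, -364.5]), np.float64(9.8)]
dark_r 326 [ 460.6 -271.6  129.4] [array([ 461.4, -274.1]), np.float64(25.2)]
jar_r 248 [ 449.5 -185.   111.5] [array([ 450.3, -185.7]), np.float64(22.2)]
glass 50 [624.9  88.8  53.1] [array([615.6,  87.2]), np.float64(21.8)]
can_lid 551 [ 473.2 -362.9   97.1] [array([ 473.8, -364.7]), np.float64(35.3)]
```

Jar upright at (450,-186). Now the tall mill.

step_arm:
  jaw: -1
  plan:
    - {"x":0,"y":0,"z":0.6,"rx":0,"ry":0,"rz":0}
    - {"x":0,"y":0,"z":0.9,"rx":0,"ry":0,"rz":0}
    - {"x":0,"y":0,"z":0.9,"rx":0,"ry":0,"rz":0}
    - {"x":0,"y":0,"z":0.6,"rx":0,"ry":0,"rz":0}
    - {"x":0,"y":0,"z":0.2,"rx":0,"ry":0,"rz":0}
    - {"x":0,"y":0,"z":0,"rx":0,"ry":0,"rz":0}
    - {"x":0,"y":0,"z":0,"rx":0,"ry":0,"rz":0}
    - {"x":0,"y":0,"z":0,"rx":0,"ry":0,"rz":0}
    - {"x":0,"y":0,"z":0,"rx":0,"ry":0,"rz":0}
    - {"x":0,"y":0,"z":0,"rx":0,"ry":0,"rz":0}

```text
t: 36.33
eef_pos: [478.0, 73.9, 134.1]
tcp_rot: [3.14, 0.0, 1.702]
ft_force: [0.3, -0.0, -0.0]
opening: 1.001
grip_force: 0.0
```

step_arm:
  jaw: 1
  plan:
    - {"x":0,"y":0,"z":0,"rx":0,"ry":0,"rz":0}
    - {"x":0,"y":0,"z":0,"rx":0,"ry":0,"rz":0}
    - {"x":0,"y":0,"z":0,"rx":0,"ry":0,"rz":0}
    - {"x":0,"y":0,"z":0,"rx":0,"ry":0,"rz":0}
    - {"x":0,"y":0,"z":0,"rx":0,"ry":0,"rz":0}
    - {"x":0,"y":0,"z":0,"rx":0,"ry":0,"rz":0}
    - {"x":0,"y":0,"z":0,"rx":0,"ry":0,"rz":0}
    - {"x":0,"y":0,"z":0,"rx":0,"ry":0,"rz":0}
    - {"x":0,"y":0,"z":0,"rx":0,"ry":0,"rz":0}
    - {"x":0,"y":0,"z":0,"rx":0,"ry":0,"rz":0}

```text
t: 37.17
eef_pos: [477.6, 74.0, 133.3]
tcp_rot: [-3.141, 0.0, 1.702]
ft_force: [-1.1, 0.3, 0.8]
opening: 0.495
grip_force: 30.0
```

step_arm:
  jaw: 1
  plan:
    - {"x":0,"y":0,"z":-0.3,"rx":0,"ry":0,"rz":0}
    - {"x":0,"y":0,"z":-0.7,"rx":0,"ry":0,"rz":0}
    - {"x":0,"y":0,"z":-1,"rx":0,"ry":0,"rz":0}
    - {"x":0,"y":0,"z":-1,"rx":0,"ry":0,"rz":0}
    - {"x":-0.3,"y":-0.1,"z":-0.7,"rx":0,"ry":0,"rz":0}
    - {"x":-0.6,"y":-0.2,"z":-0.3,"rx":0,"ry":0,"rz":0}
    - {"x":-0.9,"y":-0.4,"z":0,"rx":0,"ry":0,"rz":0}
    - {"x":-1,"y":-0.4,"z":0,"rx":0,"ry":0,"rz":0}
    - {"x":-1,"y":-0.4,"z":0,"rx":0,"ry":0,"rz":0}
    - {"x":-1,"y":-0.4,"z":0,"rx":0,"ry":0,"rz":0}

```text
t: 38.0
eef_pos: [445.6, -52.1, 233.8]
tcp_rot: [3.141, 0.0, 1.702]
ft_force: [0.5, -0.5, -2.8]
opening: 0.495
grip_force: 30.0
```

step_arm:
  jaw: 1
  plan:
    - {"x":-0.9,"y":-0.4,"z":0,"rx":0,"ry":0,"rz":0}
    - {"x":-0.6,"y":-0.2,"z":0,"rx":0,"ry":0,"rz":0}
    - {"x":-0.3,"y":0,"z":0,"rx":0,"ry":0,"rz":0}
    - {"x":0,"y":0,"z":0.4,"rx":0,"ry":0,"rz":0}
    - {"x":0,"y":0,"z":0.8,"rx":0,"ry":0,"rz":0}
    - {"x":0,"y":0,"z":0.8,"rx":0,"ry":0,"rz":0}
    - {"x":0,"y":0,"z":0.4,"rx":0,"ry":0,"rz":0}
    - {"x":0,"y":0,"z":0,"rx":0,"ry":0,"rz":0}
    - {"x":0,"y":0,"z":0,"rx":0,"ry":0,"rz":0}
    - {"x":0,"y":0,"z":0,"rx":0,"ry":0,"rz":0}

```text
t: 38.83
eef_pos: [437.8, -97.7, 174.2]
tcp_rot: [3.141, 0.001, 1.702]
ft_force: [-0.4, 0.2, -1.7]
opening: 0.494
grip_force: 30.0
```

step_arm:
  jaw: 1
  plan:
    - {"x":0,"y":0,"z":0.4,"rx":0,"ry":0,"rz":0}
    - {"x":0,"y":0,"z":0.6,"rx":0,"ry":0,"rz":0}
    - {"x":0,"y":0,"z":0.4,"rx":0,"ry":0,"rz":0}
    - {"x":0,"y":0,"z":0.2,"rx":0,"ry":0,"rz":0}
    - {"x":0,"y":0,"z":0.1,"rx":0,"ry":0,"rz":0}
    - {"x":0,"y":0,"z":0.06,"rx":0,"ry":0,"rz":0}
    - {"x":0,"y":0,"z":0.04,"rx":0,"ry":0,"rz":0}
    - {"x":0,"y":0,"z":0.04,"rx":0,"ry":0,"rz":0}
    - {"x":0,"y":0,"z":0.03,"rx":0,"ry":0,"rz":0}
    - {"x":0,"y":0,"z":0,"rx":0,"ry":0,"rz":0}

```text
t: 39.67
eef_pos: [437.7, -98.0, 127.3]
tcp_rot: [3.14, 0.001, 1.702]
ft_force: [-0.1, -0.1, 4.5]
opening: 0.496
grip_force: 30.0
```

Contact. Release, rise and move off to the left for a clear view.

step_arm:
  jaw: -1
  plan:
    - {"x":0,"y":0,"z":0,"rx":0,"ry":0,"rz":0}
    - {"x":0,"y":0,"z":0,"rx":0,"ry":0,"rz":0}
    - {"x":0,"y":0,"z":0,"rx":0,"ry":0,"rz":0}
    - {"x":0,"y":0,"z":0,"rx":0,"ry":0,"rz":0}
    - {"x":0,"y":0,"z":0,"rx":0,"ry":0,"rz":0}
    - {"x":0,"y":0,"z":0,"rx":0,"ry":0,"rz":0}
    - {"x":0,"y":0,"z":0,"rx":0,"ry":0,"rz":0}
    - {"x":0,"y":0,"z":0,"rx":0,"ry":0,"rz":0}
    - {"x":0,"y":0,"z":0,"rx":0,"ry":0,"rz":0}
    - {"x":0,"y":0,"z":-0.3,"rx":0,"ry":0,"rz":0}

```text
t: 40.5
eef_pos: [436.8, -97.6, 133.5]
tcp_rot: [-3.14, -0.001, 1.702]
ft_force: [-0.9, -0.6, -0.6]
opening: 0.998
grip_force: 0.0
```

step_arm:
  jaw: -1
  plan:
    - {"x":0,"y":0,"z":-0.8,"rx":0,"ry":0,"rz":0}
    - {"x":0,"y":0,"z":-1,"rx":0,"ry":0,"rz":0}
    - {"x":0,"y":0,"z":-1,"rx":0,"ry":0,"rz":0}
    - {"x":0,"y":0,"z":-0.6,"rx":0,"ry":0,"rz":0}
    - {"x":0.4,"y":0,"z":-0.2,"rx":0,"ry":0,"rz":0}
    - {"x":0.8,"y":0,"z":0,"rx":0,"ry":0,"rz":0}
    - {"x":1,"y":0.2,"z":0,"rx":0,"ry":0,"rz":0}
    - {"x":1,"y":0.2,"z":0,"rx":0,"ry":0,"rz":0}
    - {"x":1,"y":0.2,"z":0,"rx":0,"ry":0,"rz":0}
    - {"x":1,"y":0.2,"z":0,"rx":0,"ry":0,"rz":0}

```text
t: 41.33
eef_pos: [439.4, 35.4, 223.8]
tcp_rot: [-3.141, -0.0, 1.702]
ft_force: [0.1, -0.0, 1.1]
opening: 1.0
grip_force: 0.0
```

step_arm:
  jaw: -1
  plan:
    - {"x":1,"y":0,"z":0,"rx":0,"ry":0,"rz":0}
    - {"x":1,"y":0,"z":0,"rx":0,"ry":0,"rz":0}
    - {"x":1,"y":0,"z":0,"rx":0,"ry":0,"rz":0}
    - {"x":1,"y":0,"z":0,"rx":0,"ry":0,"rz":0}
    - {"x":1,"y":0,"z":0,"rx":0,"ry":0,"rz":0}
    - {"x":1,"y":0,"z":0,"rx":0,"ry":0,"rz":0}
    - {"x":0.7,"y":0,"z":0,"rx":0,"ry":0,"rz":0}
    - {"x":0.3,"y":0,"z":0,"rx":0,"ry":0,"rz":0}
    - {"x":0,"y":0,"z":0,"rx":0,"ry":0,"rz":0}
    - {"x":0,"y":0,"z":0,"rx":0,"ry":0,"rz":0}

```text
t: 42.17
eef_pos: [416.9, 207.1, 223.8]
tcp_rot: [-3.141, 0.0, 1.703]
ft_force: [0.6, -0.6, -1.3]
opening: 1.004
grip_force: 0.0
```

```bash
python3 look.py; python3 -c "
import numpy as np,cv2
c=np.load('toplast.npz'); cv2.imwrite('pics/end.png',c['image'][:,:,::-1])"
```

```text
[416.9 207.1 223.8] [-3.141  0.     1.703]
canister_knob 47 [ 473.7 -364.5  111.9] [array([ 473.7, -365.2]), np.float64(9.6)]
dark_r 325 [ 460.6 -271.5  129.5] [array([ 460.9, -274.2]), np.float64(25.3)]
jar_r 250 [ 449.6 -185.1  111.1] [array([ 449.8, -186.5]), np.float64(22.7)]
glass 136 [612.4  92.1  48.8] [array([607.7,  89.4]), np.float64(24.1)]
can_lid 552 [ 473.2 -362.6   97.2] [array([ 473.7, -364.2]), np.float64(35.2)]
tall_r 331 [437.2 -97.  158.1] [array([437.5, -98.2]), np.float64(24.6)]
```

View pics/end.png

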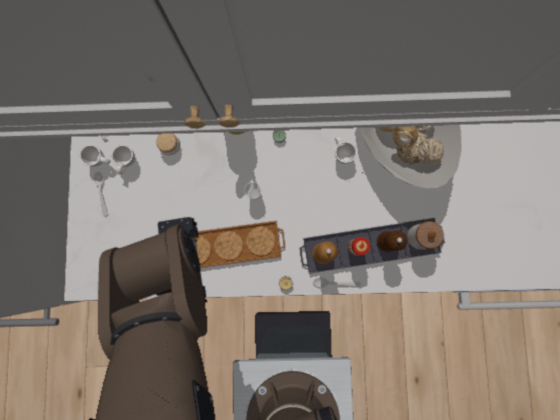

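The final picture shows tall mill (325,252), jar (360,246), dark mill (392,240) and canister (430,236) upright in the steel tray. The glass is unmoved at (253,190) and the gripper is clear.

```bash
python3 -c "
from cell import *
print(job_done())"
```

```text
the job is handed in; nothing more can be done
None
```

The job is handed in at about 42 s: from left to right the steel tray now holds the tall mill, jar, dark mill and canister, each upright within about 2 mm of its compartment's centre, and the glass was not moved.

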